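Open the tray holder's ratchet jaw

TASK

The small injection tray on the trolley is to be exchanged: open the ratchet tray holder for it. With the fingertips press the release pad on the sliding jaw's carriage fully down to its stop (it stays down), then push the sliding jaw back along its bar, away from the tray, all the way to the end stop. Do not pick up or carry anything, leave the tray and all the other things where they are, and finish with the robot clear of everything.

Things in the scene. Friction and masses are not known exactly. Their poses are not given: they have to be found in the camera images.
- jaw (a joint): sliding jaw: distance in m it still has to go back along its bar. 0 = against the end stop; grows toward the tray (max 0.125). Starts at 0.085 to 0.12. It slides stiffly (about 3 N) and stays where left. While the release is up, its pawl sits between two teeth of the bar (10 mm pitch) and the jaw cannot move more than 3 mm either way.
- release (a joint): release pad: how far it is pressed down, m. 0 = up (ratchet locked), 0.008 = fully down (ratchet free). It is stiff (about 4 N all the way), has no spring and stays where it is left; it frees the jaw beyond about 0.004, but is to be pressed fully down.
- release_top (a point): centre of the top of the release, a ribbed black pad 34 x 36 mm on the grey carriage behind the sliding jaw; top 52 mm above the trolley when up, 44 mm when down (carriage top: 38 mm). Pressed straight down. It lies 55 mm behind the jaw face and travels with the jaw. x axis: level along the bar, away from the tray, toward the end stop; z up.
- jaw_face (a point): top edge of the sliding jaw's tray-side face, over the bar's middle, 76 mm above the trolley. Jaw: upright aluminium plate 10 mm thick, y -25 to +105 mm, 11 to 76 mm high. It is pushed on this face along +x (level, along the bar, to the end stop); z up. In front of it at y under +20 mm is only the bar (24 mm wide, top 22 mm high, teeth to y -20 mm); the tray beyond is 33 mm high.
- holder: tray holder fixed on the trolley: steel plate 390 x 240 x 3 mm with a fixed jaw (60 mm high) at its -x end, a toothed bar along its -y side (centre line y = -75 mm) and an end stop (50 mm high, inner face x = +183 mm). Origin underneath, near the middle; x along the bar from fixed jaw to end stop, z up. The sliding jaw's face is at x = 90 mm minus joint jaw.
- tray_mid (a point): middle of the open grey plastic tray that lies loose on the holder's plate between the jaws, 130 (x) x 170 (y) x 30 mm; half-way up. To stay in place.
- syringe: syringe lying loose in the tray, 125 mm long, 19 mm thick, along its y; origin on its underside. Bystander.
- vial: small glass vial, 24 mm diameter, 45 mm tall, standing on the holder's plate beside the jaw's path; origin at its underside. Bystander.
- tape: roll of tape, 48 mm diameter, 22 mm high, lying flat on the holder's plate near the end-stop end, beside the jaw's path; origin at its underside. Bystander.
- dish: round steel bowl, 120 mm diameter, 40 mm high, to the robot's right; origin at its underside. Bystander.
- carton: white carton with a blue band, 60 x 110 x 45 mm, to the robot's left; origin at its underside. Bystander.
- gel: hand-gel bottle, 60 mm diameter, 140 mm tall, to the right; origin at its underside. Bystander.
- torch: pen torch, 120 mm long, 13 mm thick, lying to the left; origin at its underside. Bystander.
Mind the look-alikes: they are no part of the job. What is shaped like the part that bears tray_mid but blue or orange is not meant.

How it is judged:
On the way, in this order (a step that is already met when the one before it is completed fails the run):
1. the release pad is pressed fully down while the jaw is still forward (value of joint release above 0.0065 m and value of joint jaw above 0.06 m), for 0.2 s.
2. the jaw is pushed back to the end stop (value of joint jaw below 0.005 m), for 0.2 s.
At the end, for the whole second after the job is handed in: The sliding jaw rests within 5 mm of the end stop, the release pad is still down (more than 6.5 mm of 8), the tray lies flat within 12 mm of where it was, and every other loose thing is within 20 mm (the syringe 30 mm) of where it was (value of joint jaw below 0.005 m and velocity of joint jaw between -0.005 and 0.005 m/s and value of joint release above 0.0065 m and distance of tray_mid from where it was at the start of the episode below 0.012 m and angle between tray_mid's own z axis and vertical below 0.1 rad and distance of syringe from where it was at the start of the episode below 0.03 m and distance of each of vial, tape, dish, carton, gel, torch from where it was at the start of the episode below 0.02 m); the robot touches nothing.
It fails at once if the tray is shifted by more than 12 mm, lifted or tipped (distance of tray_mid from where it was at the start of the episode above 0.012 m or angle between tray_mid's own z axis and vertical above 0.15 rad).
It fails at once if a bystander is lifted, carried or knocked away (20 mm; the syringe 30 mm) (distance of syringe from where it was at the start of the episode above 0.03 m or distance of any of vial, tape, dish, carton, gel, torch from where it was at the start of the episode above 0.02 m).
It also fails if it takes over 42 s, if anything falls off the work surface, if the arm or the gripper's body presses on something with over 40 N, if the wrist force passes 120 N, or if a joint passes its speed limit or range.

ROBOT

A 6-joint arm with a two-finger parallel gripper is mounted at the origin on the work surface. World frame = base frame: x ahead of the robot, y to its left, z up, the work surface at z = 0. Lengths are in m, angles in rad, forces in N, time in s.
With the tool pointing down it reaches from about 0.25 to 0.775 m from the base axis. Payload 4 kg.
Tool frame: the origin (TCP) lies on the centre line of the jaws, within the pads' length; the fingertips stand 8 mm ahead of it and the grasp point (between the pads) lies 11 mm behind it; z points along the fingers, y is the direction in which the jaws open and shut (so a half turn about z gives the same grasp; the last joint's range is limited). The gripper opens to 94 mm and grips with 3 to 60 N. Pads are 16 mm wide; open, the fingers measure 119 mm over their backs; the gripper's body (75 mm by 177 mm) begins 78 mm behind the grasp point.
Start: joints at [1.04, 0.087, 1.371, -0, 1.684, -0.103], TCP at [0.228, 0.5, 0.214] pointing down, gripper open.
Joint ranges: [-3.1, 3.1], [-0.76, 2.03], [0.27, 2.55], [-1.08, 4.22], [0.17, 2.65], [-2.57, 2.57]. Speed limits (rad/s): [2.79, 2.79, 3.14, 3.14, 3.14, 3.14].

INTERFACE

Orientations are given as [roll, pitch, yaw] about the fixed x, y, z axes, in that order (R = Rz(yaw) Ry(pitch) Rx(roll)).
In Python, from bench import * gives the robot as it stands.
- The arm moves only by the tool step_arm, never from a script. Its argument "steps" is a list of rows, each an object of numbers: "jaw": the opening, from 0 (shut) to 1 (fully open); "tx", "ty", "tz": the shift along the tool's x, y, z in m; "ax", "ay", "az": the turn, a rotation vector about the tool's x, y, z in rad. In form: [{"jaw": .., "tx": .., "ty": .., "tz": .., "ax": .., "ay": .., "az": ..}, ...]. A call has 1 to 8 rows; each row is the pose to reach, as a shift and turn from the pose measured when the call began, along the tool's axes at that moment; what a row does not reach only later rows make up. A row lasts 1/10 s, in which the tool goes at most 50 mm and 8.59 degrees, less where a joint would pass 70% of its speed; a pose out of reach is approached as far as the arm can. A call with a gripper value outside its range is refused whole. The fingers move at their own pace and stop on an object; the grip force is fixed at half the most. Time passes only in rows, so rows that repeat a pose let the fingers close. It gives the time, the measured TCP pose, the force and the opening at its end, in the units of the state.
- get_obs(): the state, without advancing time (a new reading comes with each control period).
- snapshot(name): name is "scene" or "top"; returns (picture, depth): 384x512x3 uint8, red, green, blue; 384x512 float32, m along the optical axis (not along the pixel's ray), 0 where there is no reading.
- camera_model(name): a dict with "intrinsics" (3x3 intrinsics, pixels), "origin" and "orientation" of the camera in the world. Camera axes: x right, y down, z forward; pixel columns grow to the right and rows downward; lengths in m; the calibration is good to about 2 mm. A picture is of the moment at which its call begins. camera_model takes no time and is no camera call.
- close_job(): hands the job in, once; it reports no verdict.
Trained networks look in the newest picture that a camera, given by its name, has taken for a name from the list of things; names that differ only in an ending like _2 or _b are one class to them, and where a whole thing is asked for, a point or a joint stands for the part that bears it (a point fixed in the world has none). Each returns a list of dicts, best first, with "confidence" (0 to 1); they miss things now and then, are a little off and sometimes report something else, mostly with a low value. They report only what shows in the picture. A call takes as long as a camera call. They do not tell look-alikes from the thing itself.
- silhouettes(camera, query): "pixels" (384x512 bool, what is visible of it) and "rect" ([left, top, right, bottom] in pixels, round what is visible of it).
The state is a dict: "time": time; "joint_positions": joint angles; "qvel": joint speeds; "joint_torque": joint torques, N m; "tool_pos": TCP position; "ee_rot": TCP orientation; "wrist_force": force on the tool from outside, world axes, zero at the start; "wrist_torque": the same for the moment, N m; "width": finger opening in m.
Only numpy, scipy, OpenCV 4.12 (cv2) and the standard library are available. Lean on these libraries where they do the work, as an engineer would, in place of code of your own. Each camera call takes 0.05 s, during which the arm holds its last target. There are 200 camera calls.

## Working session

There is one attempt and no reset: what is moved stays moved. The work goes in short steps, Python scripts to look and compute and a tool call to move; the robot and the scene stay as the last step left them, time stands still between calls to the robot, and variables do not carry over. Pictures are saved under pics/ and viewed, about 8 in all and at most 12, crops included, and the job is handed in when it is done.

Besides the shell and the picture viewer there is one more tool, called after "Call:" as name(argument=value, ...) on one line, values as JSON. step_arm: Moves the arm, as the interface text tells. Its arguments: {"type":"object","properties":{"steps":{"type":"array"}},"required":["steps"]}

```bash
mkdir -p pics; cat > h.py <<'E'
from bench import *
import numpy as np, cv2
from scipy.spatial.transform import Rotation as R
def world(cam,depth):
    m=camera_model(cam);K=np.array(m["intrinsics"]);o=np.array(m["orientation"])
    Rm=o if o.shape==(3,3) else R.from_euler('xyz',o).as_matrix()
    v,u=np.mgrid[:384,:512]
    p=np.stack([(u-K[0,2])/K[0,0]*depth,(v-K[1,2])/K[1,1]*depth,depth],-1)
    return p@Rm.T+np.array(m["origin"])
def snap(cam,tag):
    p,d=snapshot(cam);np.savez(f"{cam}.npz",p=p,d=d)
    cv2.imwrite(f"pics/{tag}.png",p[:,:,::-1]);return p,world(cam,d)
E
python3 - <<'E'
from h import *
print(camera_model("top"));print(camera_model("scene"));print(get_obs())
for c in("top","scene"):
    p,W=snap(c,c+"0")
    for q in("release_top","jaw_face","tray_mid","holder","vial","tape"):
        for s in silhouettes(c,q)[:3]:
            w=W[s["pixels"]];w=w[np.isfinite(w).all(1)]
            print(c,q,round(s["confidence"],2),np.round(s["rect"]),np.median(w,0).round(3),w[:,2].max().round(3))
a=cv2.imread("pics/top0.png");b=cv2.imread("pics/scene0.png")
E
```

```text
{'intrinsics': array([[355.83909321,   0.        , 256.53615157],
       [  0.        , 355.83909321, 190.97018857],
       [  0.        ,   0.        ,   1.        ]]), 'origin': array([ 0.30323926, -0.04344748,  1.10512103]), 'orientation': array([-3.05672061,  0.0270299 , -1.59704422])}
{'intrinsics': array([[476.07922157,   0.        , 257.86815564],
       [  0.        , 476.07922157, 198.18200117],
       [  0.        ,   0.        ,   1.        ]]), 'origin': array([1.03120835, 0.79221738, 0.87689861]), 'orientation': array([-2.22576114, -0.01596785,  2.49022741])}
{'time': 0.0, 'joint_positions': array([ 1.03987831e+00,  8.79364329e-02,  1.37225364e+00, -2.27025404e-06,
        1.68358383e+00, -1.03105168e-01]), 'qvel': array([ 0.0004297 ,  0.00182195,  0.00131492,  0.00022912, -0.00125661,
        0.00081907]), 'joint_torque': array([-1.98774255e-04, -3.40190935e+01, -3.02421892e+01,  7.17311958e-02,
        3.29877832e-02, -1.64940998e-04]), 'tool_pos': array([0.22792233, 0.49996793, 0.21231461]), 'ee_rot': array([-3.13942275e+00, -2.22256179e-04,  2.71377931e+00]), 'wrist_
[... 679 characters left out ...]
.004] 1.105
top tape 0.64 [262. 194. 276. 210.] [ 0.368 -0.054  0.025] 0.03
scene release_top 0.51 [358. 301. 408. 322.] [0.359 0.409 0.009] 0.877
scene release_top 0.17 [310. 320. 359. 384.] [0.55  0.433 0.043] 0.877
scene jaw_face 0.56 [171. 191. 211. 245.] [ 0.572 -0.095  0.044] 0.877
scene tray_mid 0.97 [232. 133. 281. 173.] [ 0.169 -0.313  0.007] 0.877
scene tray_mid 0.93 [297. 229. 382. 294.] [0.331 0.233 0.006] 0.877
scene tray_mid 0.9 [141. 168. 212. 215.] [ 0.528 -0.271  0.013] 0.877
scene holder 0.81 [120. 173. 278. 266.] [ 0.533 -0.085  0.004] 0.877
scene vial 0.49 [230. 192. 235. 206.] [ 0.415 -0.125  0.027] 0.877
scene tape 0.76 [249. 202. 265. 217.] [ 0.373 -0.049  0.02 ] 0.877
```

```bash
python3 - <<'E'
from h import *
a=cv2.imread("pics/top0.png")[80:230,210:400];b=cv2.imread("pics/scene0.png")[120:290,100:300]
cv2.imwrite("pics/c0.png",np.vstack([cv2.resize(a,(380,300),interpolation=3),cv2.resize(b,(380,300),interpolation=3)]) if 0 else cv2.resize(a,(760,600),interpolation=2))
cv2.imwrite("pics/c1.png",cv2.resize(b,(700,595),interpolation=2))
# holder frame: plate region from top mask + depth
W=world("top",np.load("top.npz")["d"]);d=np.load("top.npz")["d"]
# tall points
roi=(slice(80,230),slice(210,400))
w=W[roi].reshape(-1,3);
for lo,hi in((.07,.085),(.055,.066),(.048,.0545),(.034,.042)):
    s=w[(w[:,2]>lo)&(w[:,2]<hi)&(w[:,0]<.8)]
    print(lo,hi,len(s),s.mean(0).round(3),cv2.minAreaRect((s[:,:2]*1000).astype(np.float32)))
E
```

```text
0.07 0.085 211 [ 0.552 -0.192  0.076] ((542.7890014648438, -257.3660888671875), (340.8489990234375, 115.63177490234375), 86.8302993774414)
0.055 0.066 287 [ 0.59  -0.258  0.06 ] ((586.8973999023438, -239.71304321289062), (158.50318908691406, 338.6488342285156), 11.417015075683594)
0.048 0.0545 297 [ 0.551 -0.101  0.051] ((533.5068359375, -170.19882202148438), (199.9185333251953, 465.26019287109375), 25.037433624267578)
0.034 0.042 464 [ 0.563 -0.13   0.038] ((519.4758911132812, -174.86907958984375), (220.11392211914062, 467.9291687011719), 21.735708236694336)
```

View pics/c0.png

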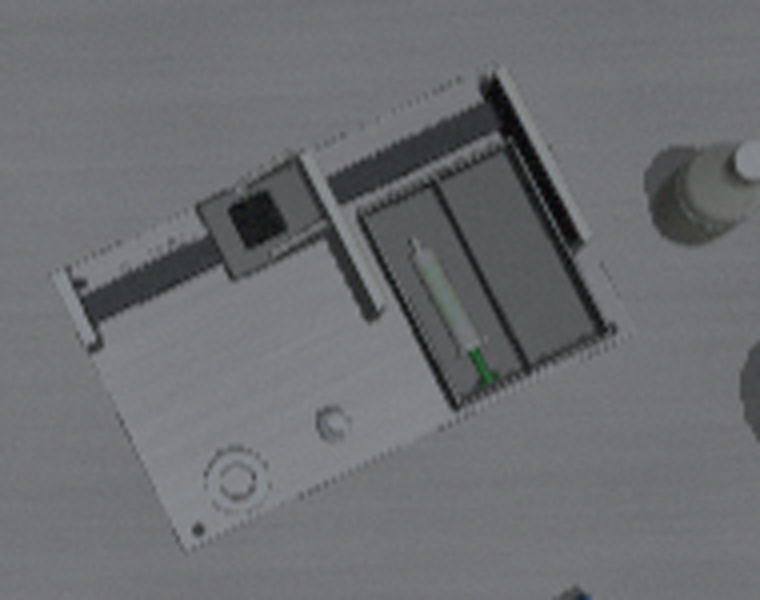

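View pics/c1.png

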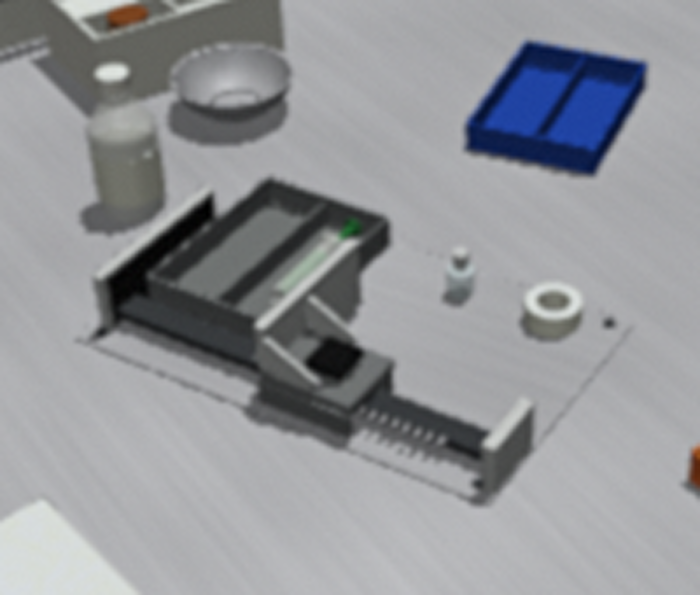

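```bash
cat >> h.py <<'E'
def ray(cam,u,v,z):
    m=camera_model(cam);K=np.array(m["intrinsics"]);Rm=R.from_euler('xyz',m["orientation"]).as_matrix()
    r=Rm@np.array([(u-K[0,2])/K[0,0],(v-K[1,2])/K[1,1],1]);o=np.array(m["origin"])
    return (o+r*(z-o[2])/r[2])[:2]
E
python3 - <<'E'
from h import *
T=lambda u,v,z:ray("top",210+u/4-.4,80+v/4-.4,z)
S=lambda u,v,z:ray("scene",100+u/3.5-.4,120+v/3.5-.4,z)
for n,u,v,z in(("plateA",52,275,.003),("plateB",188,548,.003),("plateC",632,328,.003),("jawtop-",305,154,.076),("jawtop+",380,312,.076),("fix-",497,70,.06),("fix+",583,240,.06),("stop-",66,273,.05),("stop+",98,342,.05),("pad",258,218,.052)):
    print(n,T(u,v,z).round(4))
A,B=T(52,275,.003),T(188,548,.003)
print("len",np.linalg.norm(A-B),"B-C",np.linalg.norm(B-T(632,328,.003)))
e=B-A;print("yaw y",np.degrees(np.arctan2(*e[::-1])));e=B-T(632,328,.003);print("yaw x",np.degrees(np.arctan2(*e[::-1])))
print("scene pad",S(333,358,.052),"jaw-",S(258,328,.076),"jaw+",S(358,243,.076))
W=world("top",np.load("top.npz")["d"])
for lo,hi,r in((.07,.085,(115,162,280,310)),(.055,.066,(92,145,328,360)),(.045,.06,(145,172,220,240)),(.045,.06,(124,148,262,284))):
    w=W[r[0]:r[1],r[2]:r[3]].reshape(-1,3);s=w[(w[:,2]>lo)&(w[:,2]<hi)]
    print(len(s),s.mean(0).round(4),cv2.minAreaRect((s[:,:2]*1000).astype(np.float32)))
E
```

```text
plateA [0.5355 0.0872]
plateB [ 0.3183 -0.0142]
plateC [ 0.4794 -0.3634]
jawtop- [ 0.6046 -0.11  ]
jawtop+ [ 0.4852 -0.1607]
fix- [ 0.6687 -0.2568]
fix+ [ 0.5372 -0.3143]
stop- [0.5268 0.0711]
stop+ [0.4736 0.048 ]
pad [ 0.5637 -0.0747]
len 0.2397420541900858 B-C 0.38452459524021065
yaw y -154.962021541311
yaw x 114.77278226951304
scene pad [ 0.56816593 -0.07074292] jaw- [ 0.60893248 -0.10890417] jaw+ [ 0.49077984 -0.15638294]
164 [ 0.5489 -0.1353  0.0754] ((551.23583984375, -132.8748321533203), (135.10186767578125, 18.75508689880371), 27.893962860107422)
191 [ 0.6049 -0.2881  0.0592] ((605.0767211914062, -287.986083984375), (146.39779663085938, 13.058305740356445), 24.53439712524414)
77 [0.5012 0.0654 0.05  ] ((501.3263854980469, 65.6292724609375), (58.61761474609375, 10.862549781799316), 25.066783905029297)
158 [ 0.5652 -0.0747  0.0516] ((565.0401000976562, -73.95228576660156), (61.794036865234375, 33.22229766845703), 22.371641159057617)
```

Call:
step_arm(steps=[{"jaw":0,"tx":-0.03,"ty":-0.02,"tz":0,"az":0.1},{"jaw":0,"tx":-0.07,"ty":-0.05,"tz":0,"az":0.2},{"jaw":0,"tx":-0.11,"ty":-0.077,"tz":0,"az":0.3},{"jaw":0,"tx":-0.15,"ty":-0.105,"tz":0,"az":0.4},{"jaw":0,"tx":-0.19,"ty":-0.133,"tz":0,"az":0.5},{"jaw":0,"tx":-0.23,"ty":-0.161,"tz":0,"az":0.6},{"jaw":0,"tx":-0.27,"ty":-0.189,"tz":0,"az":0.71},{"jaw":0,"tx":-0.31,"ty":-0.217,"tz":0,"az":0.71}])

```text
invalid input
```

Call:
step_arm(steps=[{"jaw":0.0,"tx":-0.03,"ty":-0.02,"tz":0.0,"ax":0.0,"ay":0.0,"az":0.1},{"jaw":0.0,"tx":-0.07,"ty":-0.05,"tz":0.0,"ax":0.0,"ay":0.0,"az":0.2},{"jaw":0.0,"tx":-0.11,"ty":-0.077,"tz":0.0,"ax":0.0,"ay":0.0,"az":0.3},{"jaw":0.0,"tx":-0.15,"ty":-0.105,"tz":0.0,"ax":0.0,"ay":0.0,"az":0.4},{"jaw":0.0,"tx":-0.19,"ty":-0.133,"tz":0.0,"ax":0.0,"ay":0.0,"az":0.5},{"jaw":0.0,"tx":-0.23,"ty":-0.161,"tz":0.0,"ax":0.0,"ay":0.0,"az":0.6},{"jaw":0.0,"tx":-0.27,"ty":-0.189,"tz":0.0,"ax":0.0,"ay":0.0,"az":0.71},{"jaw":0.0,"tx":-0.31,"ty":-0.217,"tz":0.0,"ax":0.0,"ay":0.0,"az":0.71}])

```text
time: 1.5
tool_pos: [0.4209, 0.1726, 0.2139]
ee_rot: [3.14, -0.0, 2.002]
wrist_force: [1.3, 0.3, 0.7]
width: 0.0333
```

Call:
step_arm(steps=[{"jaw":0.0,"tx":-0.04,"ty":0.004,"tz":0.0,"ax":0.0,"ay":0.0,"az":0.0},{"jaw":0.0,"tx":-0.085,"ty":0.008,"tz":0.0,"ax":0.0,"ay":0.0,"az":0.0},{"jaw":0.0,"tx":-0.13,"ty":0.012,"tz":0.01,"ax":0.0,"ay":0.0,"az":0.0},{"jaw":0.0,"tx":-0.175,"ty":0.017,"tz":0.025,"ax":0.0,"ay":0.0,"az":0.0},{"jaw":0.0,"tx":-0.22,"ty":0.022,"tz":0.045,"ax":0.0,"ay":0.0,"az":0.0},{"jaw":0.0,"tx":-0.26,"ty":0.026,"tz":0.07,"ax":0.0,"ay":0.0,"az":0.0},{"jaw":0.0,"tx":-0.284,"ty":0.028,"tz":0.09,"ax":0.0,"ay":0.0,"az":0.0},{"jaw":0.0,"tx":-0.284,"ty":0.028,"tz":0.09,"ax":0.0,"ay":0.0,"az":0.0}])

```text
time: 2.3
tool_pos: [0.5639, -0.0761, 0.1196]
ee_rot: [-3.137, -0.004, 1.998]
wrist_force: [-0.9, 0.9, -0.4]
width: 0.0006
```

```bash
python3 - <<'E'
from h import *
o=get_obs();print(o["time"],o["tool_pos"],o["ee_rot"],o["width"],o["wrist_force"])
p,W=snap("scene","scene1")
cv2.imwrite("pics/c2.png",cv2.resize(p[120:290,100:300,::-1],(700,595),interpolation=2))
E
```

```text
2.3 [ 0.56392165 -0.07605672  0.11956207] [-3.1368606  -0.00376702  1.99814003] 0.0005946150886926021 [-0.88368635  0.85287499 -0.43890127]
```

View pics/c2.png

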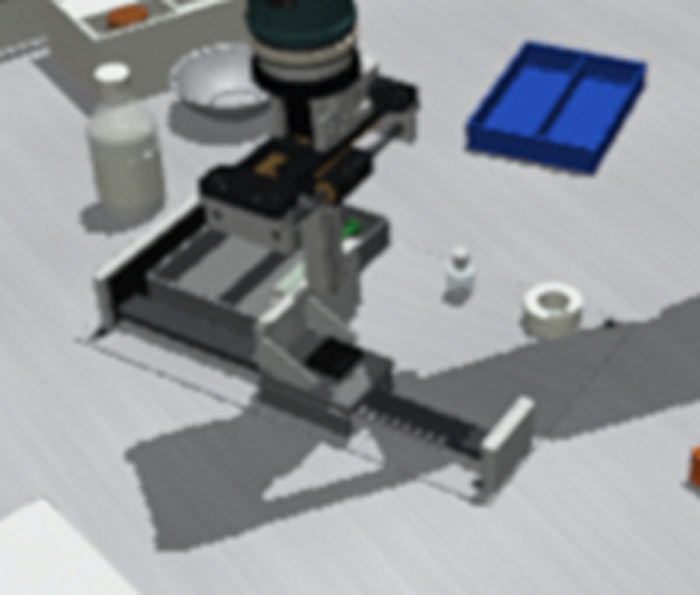

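Call:
step_arm(steps=[{"jaw":0.0,"tx":0.002,"ty":0.002,"tz":0.02,"ax":0.0,"ay":0.0,"az":0.0},{"jaw":0.0,"tx":0.002,"ty":0.002,"tz":0.04,"ax":0.0,"ay":0.0,"az":0.0},{"jaw":0.0,"tx":0.002,"ty":0.002,"tz":0.053,"ax":0.0,"ay":0.0,"az":0.0},{"jaw":0.0,"tx":0.002,"ty":0.002,"tz":0.053,"ax":0.0,"ay":0.0,"az":0.0},{"jaw":0.0,"tx":0.002,"ty":0.002,"tz":0.053,"ax":0.0,"ay":0.0,"az":0.0}])

```text
time: 2.85
tool_pos: [0.5654, -0.0711, 0.0698]
ee_rot: [-3.141, -0.002, 2.001]
wrist_force: [-0.8, 0.3, 0.5]
width: 0.0006
```

```bash
python3 - <<'E'
from h import *
p,W=snap("scene","scene2");q,_=snap("top","top2")
cv2.imwrite("pics/c3.png",np.hstack([cv2.resize(p[190:260,150:230,::-1],(400,350),interpolation=2),cv2.resize(q[100:170,240:320,::-1],(400,350),interpolation=2)]))
E
```

```text
(no output)
```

View pics/c3.png

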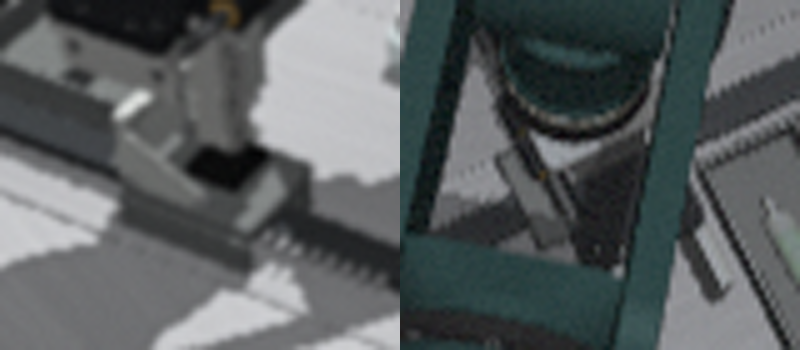

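Call:
step_arm(steps=[{"jaw":0.0,"tx":0.0,"ty":0.001,"tz":0.005,"ax":0.0,"ay":0.0,"az":0.0},{"jaw":0.0,"tx":0.0,"ty":0.001,"tz":0.008,"ax":0.0,"ay":0.0,"az":0.0},{"jaw":0.0,"tx":0.0,"ty":0.001,"tz":0.011,"ax":0.0,"ay":0.0,"az":0.0},{"jaw":0.0,"tx":0.0,"ty":0.001,"tz":0.014,"ax":0.0,"ay":0.0,"az":0.0},{"jaw":0.0,"tx":0.0,"ty":0.001,"tz":0.014,"ax":0.0,"ay":0.0,"az":0.0}])

```text
time: 3.45
tool_pos: [0.5671, -0.0712, 0.0564]
ee_rot: [3.141, -0.001, 2.0]
wrist_force: [-0.3, 0.1, 0.8]
width: 0.0002
```

Call:
step_arm(steps=[{"jaw":0.0,"tx":0.0,"ty":0.0,"tz":0.002,"ax":0.0,"ay":0.0,"az":0.0},{"jaw":0.0,"tx":0.0,"ty":0.0,"tz":0.004,"ax":0.0,"ay":0.0,"az":0.0},{"jaw":0.0,"tx":0.0,"ty":0.0,"tz":0.005,"ax":0.0,"ay":0.0,"az":0.0},{"jaw":0.0,"tx":0.0,"ty":0.0,"tz":0.006,"ax":0.0,"ay":0.0,"az":0.0}])

```text
time: 3.85
tool_pos: [0.5674, -0.0712, 0.0521]
ee_rot: [3.14, -0.001, 2.0]
wrist_force: [-3.6, 1.1, 12.9]
width: 0.0004
```

Call:
step_arm(steps=[{"jaw":0.0,"tx":0.0,"ty":0.0,"tz":0.002,"ax":0.0,"ay":0.0,"az":0.0},{"jaw":0.0,"tx":0.0,"ty":0.0,"tz":0.002,"ax":0.0,"ay":0.0,"az":0.0},{"jaw":0.0,"tx":0.0,"ty":0.0,"tz":0.002,"ax":0.0,"ay":0.0,"az":0.0}])

```text
time: 4.15
tool_pos: [0.5674, -0.0713, 0.0522]
ee_rot: [3.14, -0.0, 2.0]
wrist_force: [-4.1, 1.1, 10.7]
width: 0.0007
```

Call:
step_arm(steps=[{"jaw":0.0,"tx":0.0,"ty":0.0,"tz":-0.02,"ax":0.0,"ay":0.0,"az":0.0},{"jaw":0.0,"tx":0.0,"ty":0.0,"tz":-0.05,"ax":0.0,"ay":0.0,"az":0.0},{"jaw":0.0,"tx":0.0,"ty":0.0,"tz":-0.07,"ax":0.0,"ay":0.0,"az":0.0},{"jaw":0.0,"tx":-0.025,"ty":0.002,"tz":-0.07,"ax":0.0,"ay":0.0,"az":0.0},{"jaw":0.0,"tx":-0.055,"ty":0.004,"tz":-0.07,"ax":0.0,"ay":0.0,"az":0.0},{"jaw":0.0,"tx":-0.076,"ty":0.004,"tz":-0.07,"ax":0.0,"ay":0.0,"az":0.0},{"jaw":0.0,"tx":-0.076,"ty":0.004,"tz":-0.07,"ax":0.0,"ay":0.0,"az":0.0},{"jaw":0.0,"tx":-0.076,"ty":0.004,"tz":-0.07,"ax":0.0,"ay":0.0,"az":0.0}])

```text
time: 4.95
tool_pos: [0.6021, -0.1387, 0.1211]
ee_rot: [3.141, -0.002, 1.999]
wrist_force: [1.1, 0.2, -0.0]
width: 0.0003
```

```bash
python3 - <<'E'
from h import *
p,W=snap("scene","scene3");q,_=snap("top","top3")
print(get_obs()["tool_pos"])
w=W[195:250,165:215].reshape(-1,3)
ex=np.array([np.cos(2.003),np.sin(2.003)]);f=np.array([.5655,-.0735])
l=w[:,:2]-f; a=l@ex; b=l@np.array([-ex[1],ex[0]])
s=(abs(a)<.012)&(abs(b)<.012);print("pad z",s.sum(),np.median(w[s,2]))
cv2.imwrite("pics/c4.png",np.hstack([cv2.resize(p[170:260,140:230,::-1],(400,400),interpolation=2),cv2.resize(q[90:180,240:330,::-1],(400,400),interpolation=2)]))
E
```

```text
[ 0.60205308 -0.13791453  0.12158787]
pad z 55 0.04314392229843156
```

View pics/c4.png

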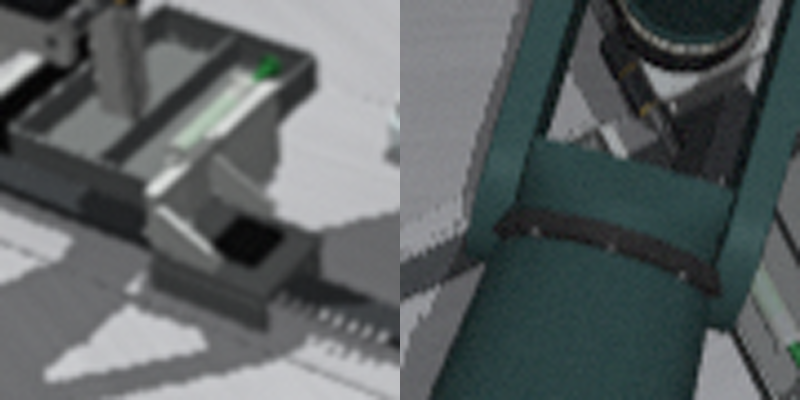

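Call:
step_arm(steps=[{"jaw":0.0,"tx":0.0,"ty":-0.001,"tz":0.02,"ax":0.0,"ay":0.0,"az":0.0},{"jaw":0.0,"tx":0.0,"ty":-0.001,"tz":0.035,"ax":0.0,"ay":0.0,"az":0.0},{"jaw":0.0,"tx":0.0,"ty":-0.001,"tz":0.05,"ax":0.0,"ay":0.0,"az":0.0},{"jaw":0.0,"tx":0.0,"ty":-0.001,"tz":0.065,"ax":0.0,"ay":0.0,"az":0.0},{"jaw":0.0,"tx":0.0,"ty":-0.001,"tz":0.075,"ax":0.0,"ay":0.0,"az":0.0},{"jaw":0.0,"tx":0.0,"ty":-0.001,"tz":0.075,"ax":0.0,"ay":0.0,"az":0.0},{"jaw":0.0,"tx":0.004,"ty":-0.001,"tz":0.075,"ax":0.0,"ay":0.0,"az":0.0},{"jaw":0.0,"tx":0.008,"ty":-0.001,"tz":0.075,"ax":0.0,"ay":0.0,"az":0.0}])

```text
time: 5.85
tool_pos: [0.5984, -0.131, 0.0476]
ee_rot: [3.139, -0.0, 2.001]
wrist_force: [-0.6, -0.1, -0.5]
width: 0.0002
```

Call:
step_arm(steps=[{"jaw":0.0,"tx":0.004,"ty":0.0,"tz":0.0,"ax":0.0,"ay":0.0,"az":0.0},{"jaw":0.0,"tx":0.008,"ty":0.0,"tz":0.0,"ax":0.0,"ay":0.0,"az":0.0},{"jaw":0.0,"tx":0.013,"ty":0.0,"tz":0.0,"ax":0.0,"ay":0.0,"az":0.0},{"jaw":0.0,"tx":0.018,"ty":0.0,"tz":0.0,"ax":0.0,"ay":0.0,"az":0.0},{"jaw":0.0,"tx":0.024,"ty":0.0,"tz":0.0,"ax":0.0,"ay":0.0,"az":0.0},{"jaw":0.0,"tx":0.03,"ty":0.0,"tz":0.0,"ax":0.0,"ay":0.0,"az":0.0}])

```text
time: 6.45
tool_pos: [0.5863, -0.1034, 0.0484]
ee_rot: [3.138, 0.001, 2.001]
wrist_force: [1.1, -3.5, 1.9]
width: 0.0005
```

Call:
step_arm(steps=[{"jaw":0.0,"tx":0.008,"ty":0.0,"tz":0.0,"ax":0.0,"ay":0.0,"az":0.0},{"jaw":0.0,"tx":0.016,"ty":0.0,"tz":0.0,"ax":0.0,"ay":0.0,"az":0.0},{"jaw":0.0,"tx":0.024,"ty":0.0,"tz":0.0,"ax":0.0,"ay":0.0,"az":0.0},{"jaw":0.0,"tx":0.032,"ty":0.0,"tz":0.0,"ax":0.0,"ay":0.0,"az":0.0},{"jaw":0.0,"tx":0.04,"ty":0.0,"tz":0.0,"ax":0.0,"ay":0.0,"az":0.0},{"jaw":0.0,"tx":0.048,"ty":0.0,"tz":0.0,"ax":0.0,"ay":0.0,"az":0.0},{"jaw":0.0,"tx":0.056,"ty":0.0,"tz":0.0,"ax":0.0,"ay":0.0,"az":0.0},{"jaw":0.0,"tx":0.063,"ty":0.0,"tz":0.0,"ax":0.0,"ay":0.0,"az":0.0}])

```text
time: 7.25
tool_pos: [0.56, -0.0454, 0.0484]
ee_rot: [3.137, 0.001, 2.001]
wrist_force: [4.1, -2.9, -0.3]
width: 0.0002
```

Call:
step_arm(steps=[{"jaw":0.0,"tx":0.004,"ty":0.0,"tz":0.0,"ax":0.0,"ay":0.0,"az":0.0},{"jaw":0.0,"tx":0.007,"ty":0.0,"tz":0.0,"ax":0.0,"ay":0.0,"az":0.0},{"jaw":0.0,"tx":0.01,"ty":0.0,"tz":0.0,"ax":0.0,"ay":0.0,"az":0.0},{"jaw":0.0,"tx":0.013,"ty":0.0,"tz":0.0,"ax":0.0,"ay":0.0,"az":0.0},{"jaw":0.0,"tx":0.016,"ty":0.0,"tz":0.0,"ax":0.0,"ay":0.0,"az":0.0}])

```text
time: 7.75
tool_pos: [0.5534, -0.0307, 0.0484]
ee_rot: [3.137, 0.001, 2.0]
wrist_force: [4.3, -1.2, 0.1]
width: 0.0009
```

Call:
step_arm(steps=[{"jaw":0.0,"tx":0.003,"ty":0.0,"tz":0.0,"ax":0.0,"ay":0.0,"az":0.0},{"jaw":0.0,"tx":0.005,"ty":0.0,"tz":0.0,"ax":0.0,"ay":0.0,"az":0.0},{"jaw":0.0,"tx":0.007,"ty":0.0,"tz":0.0,"ax":0.0,"ay":0.0,"az":0.0},{"jaw":0.0,"tx":0.008,"ty":0.0,"tz":0.0,"ax":0.0,"ay":0.0,"az":0.0}])

```text
time: 8.15
tool_pos: [0.553, -0.0299, 0.0486]
ee_rot: [3.136, 0.016, 1.999]
wrist_force: [11.0, -18.2, -6.6]
width: 0.0003
```

Call:
step_arm(steps=[{"jaw":0.0,"tx":0.002,"ty":0.0,"tz":0.0,"ax":0.0,"ay":0.0,"az":0.0},{"jaw":0.0,"tx":0.001,"ty":0.0,"tz":0.0,"ax":0.0,"ay":0.0,"az":0.0},{"jaw":0.0,"tx":-0.008,"ty":0.0,"tz":0.0,"ax":0.0,"ay":0.0,"az":0.0},{"jaw":0.0,"tx":-0.016,"ty":0.0,"tz":0.0,"ax":0.0,"ay":0.0,"az":0.0},{"jaw":0.0,"tx":-0.016,"ty":0.0,"tz":-0.03,"ax":0.0,"ay":0.0,"az":0.0},{"jaw":0.0,"tx":-0.016,"ty":0.0,"tz":-0.075,"ax":0.0,"ay":0.0,"az":0.0},{"jaw":0.0,"tx":-0.016,"ty":0.0,"tz":-0.12,"ax":0.0,"ay":0.0,"az":0.0},{"jaw":0.0,"tx":-0.016,"ty":0.0,"tz":-0.16,"ax":0.0,"ay":0.0,"az":0.0}])

```text
time: 8.95
tool_pos: [0.5573, -0.0424, 0.2106]
ee_rot: [3.137, 0.014, 1.999]
wrist_force: [-0.0, 0.1, 0.2]
width: 0.0001
```

```bash
python3 - <<'E'
from h import *
p,W=snap("scene","scene4");o=get_obs()
print(o["time"],o["tool_pos"],o["wrist_force"])
d=np.load("scene.npz")["d"]
ex=np.array([np.cos(2.003),np.sin(2.003)]);ey=np.array([-ex[1],ex[0]])
for t in(.10,.105,.11,.115):
    l=W[...,:2]-(np.array([.5655,-.0735])+t*ex);s=(abs(l@ex)<.01)&(abs(l@ey)<.01);print(t,s.sum(),np.median(W[s][:,2]))
for q in("tray_mid","vial","tape","jaw_face"):
    for s in silhouettes("scene",q)[:3]:
        w=W[s["pixels"]];print(q,round(s["confidence"],2),np.round(s["rect"]),np.median(w,0).round(3))
cv2.imwrite("pics/c5.png",cv2.resize(p[120:290,100:300,::-1],(700,595),interpolation=2))
E
```

```text
9.0 [ 0.56042035 -0.04285334  0.21902706] [ 1.66039078 -0.78247927  3.41142763]
0.1 404 0.5463353727807333
0.105 507 0.5470300427247488
0.11 480 0.5469395514552859
0.115 340 0.5443078987701124
tray_mid 0.94 [142. 171. 212. 221.] [ 0.533 -0.256  0.014]
tray_mid 0.88 [231. 131. 280. 171.] [ 0.167 -0.312  0.006]
tray_mid 0.69 [298. 231. 382. 292.] [0.331 0.233 0.006]
vial 0.6 [122. 137. 145. 183.] [ 0.581 -0.395  0.068]
vial 0.41 [228. 192. 233. 204.] [ 0.416 -0.127  0.03 ]
tape 0.69 [248. 202. 265. 217.] [ 0.372 -0.051  0.02 ]
jaw_face 0.97 [206. 204. 246. 258.] [0.528 0.002 0.041]
```

View pics/c5.png

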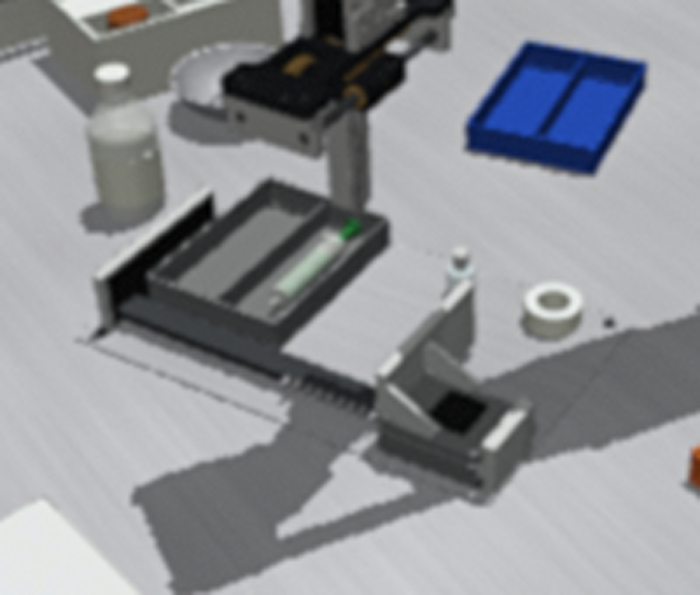

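```bash
python3 - <<'E'
from h import *
W=world("scene",np.load("scene.npz")["d"])
print(np.median(W[235:240,228:234].reshape(-1,3),0), get_obs()["qvel"].round(3))
snap("scene","s5");o=get_obs();print(o["time"],o["tool_pos"],o["wrist_force"])
close_job()
E
```

```text
[0.52005434 0.02596356 0.04334376] [ 0.     0.021  0.036 -0.001 -0.003  0.001]
9.25 [ 0.55669863 -0.04235748  0.20661369] [-0.22694831 -0.0128501  -1.58019156]
the job is handed in; nothing more can be done
```

The tray holder is open. I pressed the release pad to its stop with the closed fingertips, then pushed the sliding jaw back on its front face until it met the end stop. I lifted clear and handed the job in at about 9 s; no verdict is reported.

**Pressing:** the force rose to about 13 N with the fingertips 44 mm above the trolley, which is the pad's fully-down height.

**Pushing:** the jaw moved about 108 mm at roughly 3–5 N, then the force jumped to about 21 N at the end stop. The last picture shows the carriage touching the stop.

**Last checks:**
- The pad still measured 43 mm high, so it stayed down.
- In the picture the tray and syringe lie where they were, as do the vial, tape and gel.
- The tray's median position read about 16 mm different from the start. The jaw had hidden part of it before, so I take this as a change in what was visible, not real movement.
- The detector's best match for "vial" was really the gel bottle. Its second match was the vial, at its starting spot.
- The dish, carton and torch were not measured. The arm's path stayed well away from them as far as the pictures show.
- The robot was clear of everything, with the fingertips about 0.2 m up.

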